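Feed the next vial to the inspection lens and clear the checked one

TASK

Stand the glass vial that is waiting on the bench upright on the loading pad of the inspection table, then turn the table one click counter-clockwise (seen from above) by its T-handle, so that this vial comes in front of the lens and the checked vial comes clear of it. Then take the checked vial off the table and stand it in the white tray. The glass is thin: hold either vial with no more than 40 N of grip, set it down softly and keep it upright; leave the other vial, the tub and the bottle alone.

Things in the scene. Friction and masses are not known exactly. Their poses are not given: they have to be found in the camera images.
- vial_new: The waiting vial, alone on the bench to the right (or swapped with the tub). Thin amber glass, body 40 mm in diameter, 42 mm high, then a shoulder and metal cap; 62 mm high in all, 40 to 85 g. Origin at the centre of its underside, z up. It breaks if a finger presses over 45 N or it meets table, tray or another thing over 40 N: set down at 15 mm/s or slower, no drop.
- vial_checked: The checked vial, of the same shape, size, mass and strength as the waiting one. It stands at the start on the pad in front of the lens. Origin at the centre of its underside, z up.
- turret (a joint): Angle (rad) of the round aluminium table (224 mm across), 0 at the start, growing counter-clockwise seen from above. A spring detent holds it every 60 degrees (1.047 rad = one click); about 0.1 N m leaves a detent, and past half way it pulls itself into the next. Turn it smoothly, in 1 s or more: jerks can tip the vials.
- turret_grip (a point): Centre of the black T-handle on the table's axis: a bar 56 mm long, 12 mm thick and 26 mm high on a post, its centre 127 mm and top 140 mm above the bench. It turns with the table. Site x lies along the bar, y across it (pinch it from above along y), z up. At the start the bar points to the lens.
- indexer: Fixed base of the inspection table. Origin on the table's axis at bench level; x points to the lens, z up. The table carries six round black pads, 54 mm in diameter, centres 80 mm from the axis and 60 degrees apart, tops 58 mm above the bench. A small camera with a black lens barrel stands outside the rim at +x, 126 to 220 mm from the axis, top 112 mm above the bench.
- load_spot (a point): Fixed point: top centre of the loading pad, the one next to the lens pad clockwise seen from above (60 degrees to -y from the base's x). The pad is empty at the start.
- lens_spot (a point): Fixed point: top centre of the pad in front of the lens.
- unload_spot (a point): Fixed point: top centre of the unloading pad, the one next to the lens pad counter-clockwise (60 degrees to +y from the base's x), where the checked vial arrives after one click.
- tray: White open tray on the bench to the left, 200 by 150 mm outside, walls 4 mm thick, 30 mm high, floor 4 mm thick, fixed. Origin at the centre of its underside, x along its long side, z up. Its -x half is free for the checked vial; another vial already stands in the +x half, 55 to 65 mm from the middle.
- vial_tray: Bystander: the vial that already stands in the tray, same shape. Origin at the centre of its underside. Leave it alone.
- tub: Bystander: white lidded tub, 82 mm in diameter, 70 mm high, on the bench to the right. Origin at the centre of its underside. Leave it alone.
- stock_bottle: Bystander: amber bottle with a blue cap, 76 mm in diameter, 136 mm high, on the bench beyond the tray. Origin at the centre of its underside. Leave it alone.
Mind the look-alikes: they are no part of the job. There is more than one size of the tray; the job needs the larger.

How it is judged:
On the way, in this order (a step that is already met when the one before it is completed fails the run):
1. the waiting vial stands upright on the loading pad, let go, the table not yet turned (horizontal distance between vial_new and load_spot below 0.01 m and z of vial_new in the frame of load_spot between -0.004 and 0.004 m and angle between vial_new's own z axis and vertical below 0.08 rad and contact force between vial_new and the fingers below 0.05 N and value of joint turret between -0.08 and 0.08 rad), for 0.2 s.
2. the table has been turned one click counter-clockwise, the waiting vial standing in front of the lens and the checked vial at the unloading place (value of joint turret between 0.98 and 1.12 rad and horizontal distance between vial_new and lens_spot below 0.016 m and z of vial_new in the frame of lens_spot between -0.004 and 0.004 m and angle between each of vial_new, vial_checked's own z axis and vertical below 0.08 rad and horizontal distance between vial_checked and unload_spot below 0.016 m and z of vial_checked in the frame of unload_spot between -0.004 and 0.004 m and contact force between each of vial_new, vial_checked and the fingers below 0.05 N), for 0.2 s.
At the end, for the whole second after the job is handed in: The table rests one click (1.05 rad within 0.07) counter-clockwise of its start; the waiting vial stands upright, let go, on the pad in front of the lens, within 16 mm of its centre; the checked vial stands upright, let go and at rest on the floor of the tray (value of joint turret between 0.98 and 1.12 rad and horizontal distance between vial_new and lens_spot below 0.016 m and z of vial_new in the frame of lens_spot between -0.004 and 0.004 m and angle between each of vial_new, vial_checked's own z axis and vertical below 0.08 rad and linear speed of each of vial_new, vial_checked below 0.02 m/s and contact force between each of vial_new, vial_checked and the fingers below 0.05 N and x of vial_checked in the frame of tray between -0.085 and 0.085 m and y of vial_checked in the frame of tray between -0.06 and 0.06 m and z of vial_checked in the frame of tray below 0.008 m); the robot touches nothing.
It fails at once if either vial is gripped with more than 45 N per finger (90 N on both together) (contact force between any of vial_new, vial_checked and the fingers above 90 N).
It fails at once if either vial meets something other than the fingers with more than 40 N (contact force between any of vial_new, vial_checked and indexer above 40 N or contact force between any of vial_new, vial_checked and tray above 40 N or contact force between any of vial_new, vial_checked and the arm above 40 N or contact force between any of vial_new, vial_checked and vial_tray above 40 N or contact force between any of vial_new, vial_checked and tub above 40 N or contact force between any of vial_new, vial_checked and stock_bottle above 40 N or contact force between vial_new and vial_checked above 40 N).
It fails at once if either vial is tipped more than 25 degrees, or dropped (falls free faster than 0.35 m/s) (angle between any of vial_new, vial_checked's own z axis and vertical above 0.44 rad or (contact force between vial_new and the fingers below 0.05 N and linear speed of vial_new above 0.35 m/s) or (contact force between vial_checked and the fingers below 0.05 N and linear speed of vial_checked above 0.35 m/s)).
It fails at once if the table is turned the wrong way or well past one click (value of joint turret below -0.4 rad or value of joint turret above 1.6 rad).
It fails at once if the vial in the tray, the tub or the bottle is moved more than 15 mm (distance of any of vial_tray, tub, stock_bottle from where it was at the start of the episode above 0.015 m).
It also fails if it takes over 64 s, if anything falls off the work surface, if the arm or the gripper's body presses on something with over 40 N, if the wrist force passes 120 N, or if a joint passes its speed limit or range.

ROBOT

A 7-joint arm with a two-finger parallel gripper is mounted at the origin on the work surface. World frame = base frame: x ahead of the robot, y to its left, z up, the work surface at z = 0. Lengths are in m, angles in rad, forces in N, time in s.
With the tool pointing down it reaches from about 0.35 to 0.9 m from the base axis. Payload 8.1 kg.
Tool frame: the origin (TCP) lies on the centre line of the jaws, within the pads' length; the fingertips stand 11 mm ahead of it and the grasp point (between the pads) lies 8 mm behind it (arm.nose_length is the distance from the TCP to the fingertips, in m); z points along the fingers, y is the line along which they close (so a half turn about z gives the same grasp; the last joint's range is limited). The gripper opens to 92 mm and grips with 3 to 60 N. Pads are 19 mm wide; open, the fingers measure 130 mm over their backs; the gripper's body (75 mm by 190 mm) begins 47 mm behind the grasp point.
Start: joints at [1.15, 0.434, 0.025, 1.573, -0.012, 1.134, -0.075], TCP at [0.195, -0.594, 0.198] pointing down, gripper open.
Joint ranges: [-2.62, 2.62], [-0.44, 2.09], [-1.27, 1.32], [0.08, 2.57], [-1.32, 4.46], [0.12, 2], [-2.74, 2.74]. Speed limits (rad/s): [2.22, 2.22, 3.01, 3.01, 3.14, 3.14, 3.14].

INTERFACE

Orientations are given as a rotation vector (axis times angle).
In Python, from cell import arm gives the robot as it stands.
- The arm moves only by the tool jog_arm, never from a script. Its argument "moves" is a list of rows, each a list of 4 numbers: the shift along the tool's x, y, z in m, then the turn about the tool's z in rad. In form: [[tx, ty, tz, spin], ...]. A call has 1 to 20 rows; each row is the pose to reach, as a shift and turn from the pose commanded when the call began, along the tool's axes at that moment; what a row does not reach only later rows make up. A row lasts 1/8 s, in which the tool goes at most 62.5 mm and 10.7 degrees, less where a joint would pass 70% of its speed; a pose out of reach is approached as far as the arm can. A call with a gripper value outside its range is refused whole. "hand" is the finger opening in m, from 0 to 0.0918, set as the call begins (left out, the last holds). The fingers move at their own pace and stop on an object; "newtons" is the grip in N (left out, the last holds). Time passes only in rows, so rows that repeat a pose let the fingers close. It gives the time, the measured TCP pose, the force, the opening and the grip force at its end, in the units of the state.
- arm.observe(): the state, without advancing time (a new reading comes with each control period).
- arm.get_image(name): name is "scene" or "top" or "wrist"; returns a dict with "color" (480x640x3 uint8, red, green, blue), "z_map" (480x640 float32, m along the optical axis (not along the pixel's ray), 0 where there is no reading), "fx", "fy", "cx", "cy" (pixels), "rvec" (rotation vector, rad) and "tvec" (3), from world to camera coordinates, as OpenCV has them. Camera axes: x right, y down, z forward; pixel columns grow to the right and rows downward; lengths in m; the calibration is good to about 2 mm. A picture is of the moment at which its call begins.
- arm.sign_off(): hands the job in; it is judged then, once.
The state is a dict: "clock": time; "joints": joint angles; "dq": joint speeds; "joint_efforts": joint torques, N m; "position": TCP position; "ee_rot": TCP orientation; "force": force on the tool from outside, world axes, zero at the start; "ft_torque": the same for the moment, N m; "width": opening from 0.0 (shut) to 1.0 (fully open); "gripper_force": force on a finger pad.
Only numpy, scipy, OpenCV 4.12 (cv2) and the standard library are available. Lean on these libraries where they do the work, as an engineer would, in place of code of your own. Each camera call takes 0.05 s, during which the arm holds its last target. There are 200 camera calls.

## Working session

There is one attempt and no reset: what is moved stays moved. The work goes in short steps, Python scripts to look and compute and a tool call to move; the robot and the scene stay as the last step left them, time stands still between calls to the robot, and variables do not carry over. Pictures are saved under pics/ and viewed, at most 10 in all, crops included, and the job is handed in when it is done.

Besides the shell and the picture viewer there is one more tool, called after "Request:" as name(argument=value, ...) on one line, values as JSON. jog_arm: Moves the arm, as the interface text tells. Its arguments: {"type":"object","properties":{"moves":{"type":"array"},"hand":{"type":"number"},"newtons":{"type":"number"}},"required":["moves"]}

```bash
ls; mkdir -p pics
cat > h.py <<'E'
import numpy as np, cv2
from cell import arm
def cam(n):
    d=arm.get_image(n); d['R']=cv2.Rodrigues(np.array(d['rvec'],float))[0]; d['t']=np.array(d['tvec'],float).ravel(); return d
def ray(d,u,v,z):
    r=d['R'].T@np.array([(u-d['cx'])/d['fx'],(v-d['cy'])/d['fy'],1]); c=-d['R'].T@d['t']
    return c+r*(z-c[2])/r[2]
def pts(d):
    v,u=np.mgrid[:480,:640]; Z=d['z_map']
    P=np.stack([(u-d['cx'])/d['fx']*Z,(v-d['cy'])/d['fy']*Z,Z],-1)
    return (P-d['t'])@d['R']
def save(d,f): cv2.imwrite('pics/'+f,d['color'][:,:,::-1])
E
python3 - <<'E'
from h import *
for n in('top','scene'):
    d=cam(n); save(d,n+'0.png'); print(n,d['fx'],-d['R'].T@d['t'],d['R'].round(2).tolist())
s=arm.observe();print(s)
E
```

```text
pics
top 477.7381115025751 [ 0.38745248 -0.00295815  1.10946765] [[0.0, -1.0, -0.0], [-1.0, -0.0, -0.07], [0.07, 0.01, -1.0]]
scene 530.1266246807011 [1.20419227 0.00172791 0.95535545] [[0.03, 1.0, -0.01], [0.76, -0.03, -0.65], [-0.65, 0.01, -0.76]]
{'clock': 0.1, 'joints': array([ 1.15043788,  0.43513594,  0.02499425,  1.57397226, -0.01155111,
        1.13400647, -0.07510665]), 'dq': array([ 0.00011902, -0.00047558, -0.00229376, -0.00200196,  0.00027151,
       -0.00011133,  0.0002977 ]), 'joint_efforts': array([ 4.24239552e-03, -6.69126391e+01,  9.88750085e-01, -3.15148294e+01,
       -6.05000812e-02,  3.73956515e-02,  7.28764326e-05]), 'position': array([ 0.19504291, -0.59328191,  0.19774762]), 'ee_rot': array([-3.10073822e+00, -4.96713118e-01,  6.15888836e-04]), 'force': array([-0.96139579, -0.77068104,  0.63151048]), 'ft_torque': array([-0.0366759 , -0.00131519, -0.0138283 ]), 'gripper_force': 0.0, 'width': 1.000683957184443}
```

View pics/top0.png

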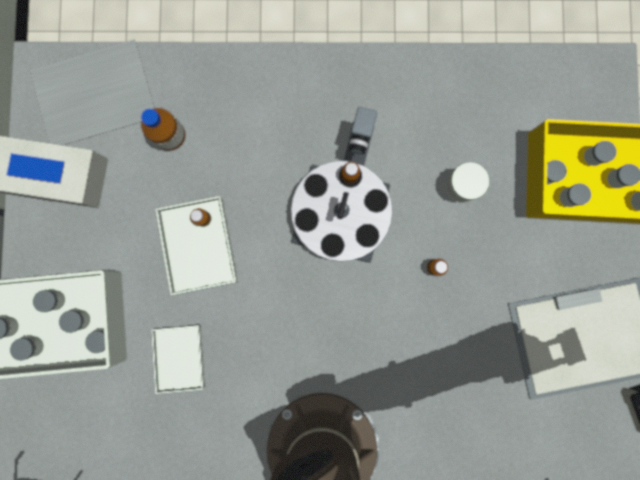

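View pics/scene0.png

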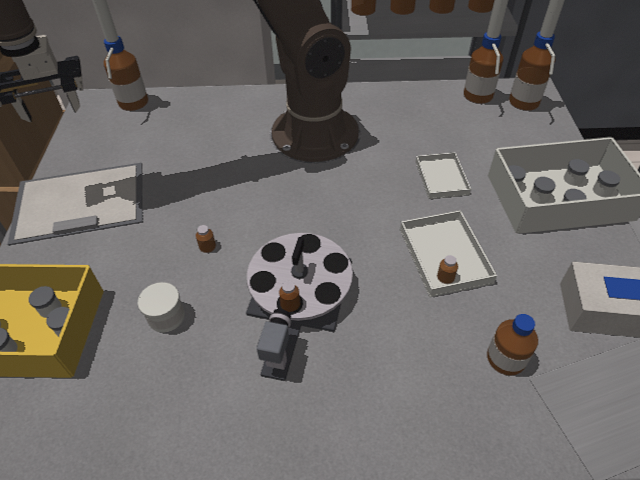

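Top view: up is +x and left is +y. Amber vials are at (437,267) alone on the bench, (350,174) at the lens and (200,217) in the tray. The one on the bench is vial_new. There are two open trays, a large one at (197,245) and a small one at (177,358), and the job needs the large one. The tub is at (470,181) and the bottle at (160,128). The lens stands at (360,140) and the T-handle at (343,207).

Run:
```python
from h import *
d=cam('top'); P=pts(d); c=d['color'].astype(int); hsv=cv2.cvtColor(d['color'],cv2.COLOR_RGB2HSV)
# pads: dark blobs in turret region
g=c.max(2); roi=np.zeros((480,640),bool); roi[155:265,288:396]=1
n,l,st,ce=cv2.connectedComponentsWithStats(((g<45)&roi).astype('uint8'))
pads=[]
for i in range(1,n):
    if st[i,4]>60: print('dark',ce[i].round(1),st[i].tolist(),ray(d,*ce[i],.058)[:2].round(4))
def comp(m,x0,x1,y0,y1):
    r=np.zeros_like(m);r[y0:y1,x0:x1]=m[y0:y1,x0:x1]
    n,l,st,ce=cv2.connectedComponentsWithStats(r.astype('uint8')); i=1+st[1:,4].argmax(); return ce[i],st[i],l==i
white=(c.min(2)>130)
for nm,b,z in(('new',(420,460,250,285),.062),('tub',(440,500,155,210),.07)):
    ce,s,m=comp(white,*b); print(nm,ce,s[4],ray(d,*ce,z).round(4))
amber=(hsv[...,0]<18)&(hsv[...,1]>120)
for nm,b in(('new',(420,460,250,285)),('chk',(330,370,150,195)),('tv',(185,215,200,235)),('bot',(130,195,100,160))):
    ce,s,m=comp(amber,*b); Q=P[m]; print(nm,'amber',ce,s.tolist(),np.median(Q,0).round(3),Q[:,2].max().round(3))
# caps
for nm,b,z in(('chk',(338,362,158,185),.12),('tv',(185,212,205,228),.066)):
    sub=(hsv[...,1]<60)&(c.min(2)>110)
    ce,s,m=comp(sub,*b); print(nm,'cap',ce,s.tolist(),ray(d,*ce,z).round(4))
# tray: white bright, bounding rect
n,l,st,ce=cv2.connectedComponentsWithStats(((c.min(2)>150)&(np.arange(640)<245)[None]&(np.arange(640)>140)[None]&(np.arange(480)>185)[:,None]&(np.arange(480)<310)[:,None]).astype('uint8'))
i=1+st[1:,4].argmax(); r=cv2.minAreaRect(np.argwhere(l==i)[:,::-1].astype(np.float32)); bp=cv2.boxPoints(r)
print('tray',r,[ray(d,*p,.015)[:2].round(4).tolist() for p in bp])
# handle
H=(P[...,2]>.132)&(P[...,2]<.15)&roi; Q=P[H]; print('handle',H.sum(),Q.mean(0).round(4)); w,v=np.linalg.eigh(np.cov(Q[:,:2].T));print(w,v[:,1],np.degrees(np.arctan2(v[1,1],v[0,1])))
D=(abs(P[...,2]-.056)<.01)&(P[...,0]>.2); D&=roi; q=np.argwhere(D)[:,::-1]; print('disk',D.sum(),cv2.minEnclosingCircle(q.astype(np.float32)))
img=cv2.resize(d['color'][140:290,280:480],(800,600),interpolation=cv2.INTER_CUBIC);cv2.imwrite('pics/crop1.png',img[:,:,::-1])
```

```text
dark [315.3 185. ] [306, 176, 19, 19, 253] [0.5878 0.0159]
dark [375.6 200.5] [366, 191, 20, 19, 259] [ 0.5535 -0.1183]
dark [306.3 219.5] [297, 211, 20, 19, 258] [0.5104 0.0353]
dark [366.9 235. ] [358, 226, 19, 19, 268] [ 0.4765 -0.0986]
dark [332.  244.9] [323, 236, 19, 19, 264] [ 0.4543 -0.0217]
new [442.00648749 267.04263207] 1079 [ 0.4066 -0.2623  0.062 ]
tub [473.34831057 181.00790798] 2782 [ 0.5957 -0.3318  0.07  ]
new amber [432.30769231 267.28571429] [428, 260, 12, 15, 91] [ 0.405 -0.245  0.045] 1.109
chk amber [349.36428571 176.73571429] [341, 168, 19, 15, 140] [ 0.598 -0.057  0.101] 1.109
tv amber [203.49473684 218.87368421] [195, 210, 15, 15, 95] [0.511 0.265 0.048] 1.109
bot amber [161.43017657 127.78491172] [142, 109, 34, 33, 623] [0.701 0.347 0.093] 1.109
chk cap [349.47844828 166.69396552] [338, 159, 24, 16, 232] [ 0.6151 -0.0568  0.12  ]
tv cap [196.22462203 215.16414687] [185, 205, 27, 23, 463] [0.5181 0.2775 0.066 ]
tray ((192.49996948242188, 247.49996948242188), (102.99998474121094, 122.99998474121094), 0.0) [[0.3089, 0.412], [0.5921, 0.4212], [0.593, 0.1819], [0.3101, 0.1772]]
handle 154 [ 0.5306 -0.0406  0.1399]
[1.16321364e-05 2.60404428e-04] [-0.97199895  0.23498521] 166.40924915267075
disk 7272 ((340.6590881347656, 210.75567626953125), 50.12250900268555)
```

View pics/crop1.png

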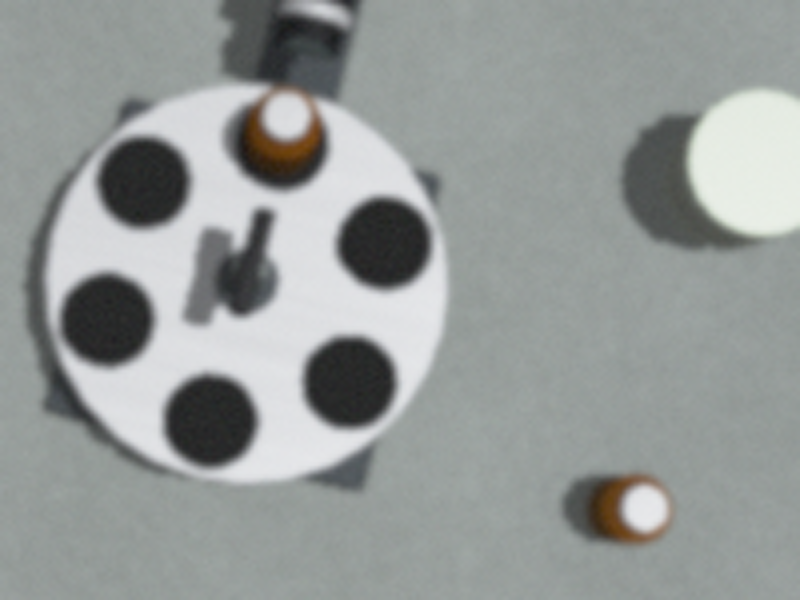

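The crop shows the load pad empty at crop (384,243) and the lone vial's cap at crop (643,508), which is image (440.4,266.6), so the choice is confirmed. Next I'll refine the caps and the tray with a tighter threshold.

Run:
```python
from h import *
d=cam('top'); c=d['color'].astype(int).min(2)
def blob(th,x0,x1,y0,y1):
    r=np.zeros((480,640),'uint8'); r[y0:y1,x0:x1]=c[y0:y1,x0:x1]>th
    n,l,st,ce=cv2.connectedComponentsWithStats(r); i=1+st[1:,4].argmax(); return ce[i],st[i].tolist(),l==i
for nm,b,z in(('new',(428,452,256,280),.062),('chk',(342,362,160,178),.12)):
    ce,s,m=blob(190,*b); print(nm,ce,s,ray(d,*ce,z).round(4))
print(c[217,185:215],c[245,150:245])
for th in (185,200,210):
    ce,s,m=blob(th,145,245,190,305); r=cv2.minAreaRect(np.argwhere(m)[:,::-1].astype(np.float32)); 
    print(th,s,r,[ray(d,*p,.004)[:2].round(3).tolist() for p in cv2.boxPoints(r)], [ray(d,*p,.03)[:2].round(3).tolist() for p in cv2.boxPoints(r)])
ce=[200,217]; ce,s,m=blob(190,440-250,440-230,207,226)
s=arm.observe(); R=cv2.Rodrigues(s['ee_rot'])[0]; print(R.round(3)); print(s['position'])
# scene cross-check of new vial cap
e=cam('scene'); ce=e['color'].astype(int).min(2)
r=np.zeros((480,640),'uint8'); r[220:242,192:216]=ce[220:242,192:216]>150
n,l,st,cc=cv2.connectedComponentsWithStats(r); i=1+st[1:,4].argmax(); print('scene new',st[i],ray(e,*cc[i],.061).round(4))
```

```text
new [440.87951807 266.59036145] [436, 262, 11, 11, 83] [ 0.4076 -0.2599  0.062 ]
chk [351.31707317 168.48780488] [347, 164, 10, 10, 82] [ 0.6113 -0.0607  0.12  ]
[222 221 221 213 177 147 169 195 206 210 210 212 213 213 210 194 162 108
  60  39  28  24  29  27  50  96 156 203 219 223] [150 152 151 148 149 150 149 148 148 148 155 170 189 175 139 129 157 197
 216 222 221 222 222 222 223 222 223 223 223 222 223 223 223 223 223 222
 224 223 223 223 222 223 223 223 222 222 223 223 222 224 223 223 223 223
 224 223 224 224 223 223 224 223 223 223 223 223 224 224 224 225 225 225
 225 224 222 214 190 184 188 167 143 139 144 149 148 151 152 152 153 154
 154 151 154 155 153]
185 [162, 201, 73, 92, 4666] ((197.5435028076172, 246.30775451660156), (83.51587677001953, 60.844703674316406), 79.5625228881836) [[0.536, 0.379], [0.562, 0.24], [0.371, 0.201], [0.345, 0.338]] [[0.532, 0.37], [0.558, 0.234], [0.372, 0.196], [0.346, 0.33]]
200 [162, 201, 73, 90, 4278] ((197.5631866455078, 246.29331970214844), (82.6603775024414, 60.01666259765625), 79.4389877319336) [[0.535, 0.378], [0.561, 0.241], [0.372, 0.202], [0.346, 0.337]] [[0.531, 0.369], [0.557, 0.235], [0.373, 0.197], [0.347, 0.329]]
210 [162, 201, 71, 90, 4143] ((196.5066680908203, 245.99029541015625), (81.31074523925781, 57.68397521972656), 79.4389877319336) [[0.535, 0.377], [0.56, 0.245], [0.374, 0.207], [0.349, 0.338]] [[0.531, 0.368], [0.556, 0.24], [0.374, 0.202], [0.35, 0.33]]
[[ 0.95   0.312 -0.   ]
 [ 0.312 -0.95   0.001]
 [-0.    -0.001 -1.   ]]
[ 0.19512691 -0.59342171  0.19795621]
scene new [198 225  10   8  59] [ 0.4081 -0.2599  0.061 ]
```

Request:
jog_arm(moves=[[0.01,-0.01,0,-0.06],[0.04,-0.03,0.01,-0.2],[0.075,-0.06,0.02,-0.35],[0.11,-0.09,0.03,-0.5],[0.145,-0.12,0.04,-0.65],[0.18,-0.15,0.05,-0.8],[0.215,-0.18,0.06,-0.95],[0.25,-0.21,0.065,-1.1],[0.28,-0.235,0.068,-1.25],[0.3,-0.247,0.068,-1.4],[0.306,-0.2504,0.068,-1.5],[0.306,-0.2504,0.068,-1.529],[0.306,-0.2504,0.068,-1.529],[0.306,-0.2504,0.068,-1.529]], hand=0.07, newtons=20)

```text
clock: 2.0
position: [0.4073, -0.2606, 0.1304]
ee_rot: [1.897, 2.504, -0.001]
force: [0.0, 0.4, -0.4]
width: 0.761
gripper_force: 0.0
```

```bash
cat >> h.py <<'E'
def go(x,y,z,yaw):
    s=arm.observe(); R=cv2.Rodrigues(s['ee_rot'])[0]; p=s['position']
    a=np.degrees(np.arctan2(R[1,1],R[0,1])); sp=-np.radians((yaw-a+180)%360-180)
    print('t',round(s['clock'],2),'p',p.round(4),'yaw',a.round(2),'tilt',R[:2,2].round(4),'shift',(R.T@(np.array([x,y,z])-p)).round(4),'spin',sp.round(4),'j',np.array(s['joints']).round(2),'w',s['width'],s['gripper_force'],np.round(s['force'],1))
E
python3 - <<'E'
from h import *
go(.4077,-.26,.017,15.8)
d=cam('wrist'); save(d,'w1.png'); print(-d['R'].T@d['t'])
E
```

```text
t 2.0 p [ 0.4073 -0.2606  0.1304] yaw 15.71 tilt [-0.0002 -0.0003] shift [0.0005 0.0006 0.1134] spin -0.0016 j [ 0.82  0.32 -0.45  1.97  0.18  0.89  0.55] w 0.7605264640080739 0.0 [ 0.   0.4 -0.4]
[ 0.38623892 -0.18669725  0.31797751]
```

View pics/w1.png

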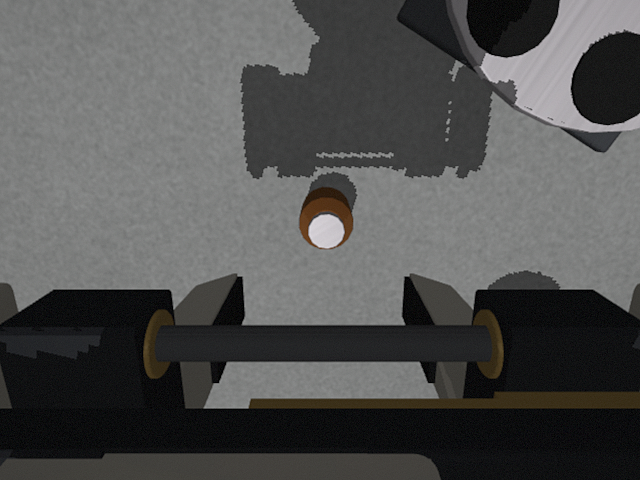

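The wrist view shows the cap at (326,231), centred between the fingers, so I'm descending.

Request:
jog_arm(moves=[[0.0005,0.0006,0.01,0],[0.0005,0.0006,0.025,0],[0.0005,0.0006,0.04,0],[0.0005,0.0006,0.055,0],[0.0005,0.0006,0.07,0],[0.0005,0.0006,0.083,0],[0.0005,0.0006,0.094,0],[0.0005,0.0006,0.103,0],[0.0005,0.0006,0.109,0],[0.0005,0.0006,0.113,0],[0.0005,0.0006,0.113,0],[0.0005,0.0006,0.113,0]])

```text
clock: 3.55
position: [0.4084, -0.2597, 0.0177]
ee_rot: [1.895, 2.505, 0.0]
force: [0.9, 0.7, 0.4]
width: 0.761
gripper_force: 0.0
```

Request:
jog_arm(moves=[[0,0,0,0],[0,0,0,0],[0,0,0,0],[0,0,0,0],[0,0,0,0],[0,0,0,0]], hand=0.03, newtons=20)

```text
clock: 4.3
position: [0.4086, -0.2596, 0.0176]
ee_rot: [1.894, 2.505, 0.0]
force: [1.5, -0.1, 1.0]
width: 0.329
gripper_force: 3.9
```

Run:
```python
from h import *
go(.5535,-.1183,.15,15.8)
```

```text
t 4.3 p [ 0.4086 -0.2596  0.0176] yaw 15.82 tilt [ 0.0007 -0.0002] shift [ 0.0964  0.178  -0.1323] spin 0.0004 j [ 0.75  0.49 -0.38  2.08  0.3   0.63  0.44] w 0.3285651128835796 3.9364561266847886 [ 1.5 -0.1  1. ]
```

Run:
```python
from h import *
d=cam('wrist'); e=cam('scene')
a=d['color'][150:480]; b=cv2.resize(e['color'][180:300,130:290],(640,480))
b=b[100:370]
cv2.imwrite('pics/w2.png',np.vstack([a,b])[:,:,::-1])
print(arm.observe()['gripper_force'],arm.observe()['width'])
```

```text
4.289824118313845 0.32930099967233467
```

View pics/w2.png

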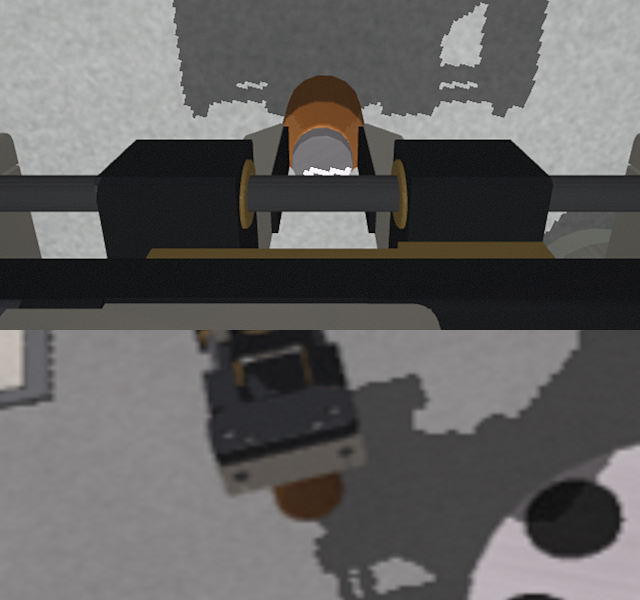

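Run:
```python
from h import *
s=arm.observe();R=cv2.Rodrigues(s['ee_rot'])[0];p=s['position']
d=cam('wrist'); 
for uv in((323,305),(352,305),(292,305),(323,225),(245,275),(400,275)):
  for z in(.062,.042): print(uv,z,(R.T@(ray(d,*uv,z)-p)).round(4))
P=pts(d); Q=P[280:300,300:345].reshape(-1,3); print(np.median(Q,0), (R.T@(np.median(Q,0)-p)).round(4))
print(ray(d,323,305,.062))
# w1 pose: cam transform relative to tool is fixed -> rebuild
Rc=d['R']@R; print('cam in tool',(R.T@(-d['R'].T@d['t']-p)).round(4))
R1=cv2.Rodrigues(np.array([1.897,2.504,-.001]))[0]; p1=np.array([.4073,-.2606,.1304])
r=R1@Rc.T@np.array([(326-d['cx'])/d['fx'],(231-d['cy'])/d['fy'],1]); c=np.array([.38624,-.1867,.31798]); q=c+r*(.062-c[2])/r[2]; print('w1 cap',q,(R1.T@(q-p1)).round(4))
```

```text
(323, 305) 0.062 [ 0.0036 -0.0004 -0.0444]
(323, 305) 0.042 [-0.0067 -0.0004 -0.0244]
(352, 305) 0.062 [ 0.0036  0.0113 -0.0444]
(352, 305) 0.042 [-0.0067  0.0129 -0.0244]
(292, 305) 0.062 [ 0.0036 -0.0128 -0.0444]
(292, 305) 0.042 [-0.0066 -0.0145 -0.0244]
(323, 225) 0.062 [ 0.0369 -0.0003 -0.0444]
(323, 225) 0.042 [ 0.0313 -0.0003 -0.0244]
(245, 275) 0.062 [ 0.0166 -0.0309 -0.0444]
(245, 275) 0.042 [ 0.0082 -0.0352 -0.0244]
(400, 275) 0.062 [ 0.0165  0.0298 -0.0444]
(400, 275) 0.042 [ 0.0081  0.0341 -0.0244]
[ 0.40485845 -0.24983929  0.06287671] [ 0.0104 -0.0009 -0.0453]
[ 0.40724644 -0.2562638   0.062     ]
cam in tool [ 0.0768 -0.0003 -0.1875]
w1 cap [ 0.40853102 -0.25911041  0.062     ] [0.0011 0.0016 0.0684]
```

Request:
jog_arm(moves=[[0,0,0,0],[0,0,0,0]], hand=0.024, newtons=15)

```text
clock: 4.7
position: [0.409, -0.2596, 0.0178]
ee_rot: [1.894, 2.505, 0.001]
force: [1.8, 1.0, 5.6]
width: 0.305
gripper_force: 11.9
```

Request:
jog_arm(moves=[[0,0,-0.002,0],[0,0,-0.005,0],[0,0,-0.01,0],[0,0,-0.015,0],[0,0,-0.02,0],[0,0,-0.025,0],[0,0,-0.03,0],[0,0,-0.03,0]], hand=0.02)

```text
clock: 5.7
position: [0.4084, -0.2598, 0.0478]
ee_rot: [1.894, 2.505, -0.0]
force: [0.2, -0.1, 0.2]
width: 0.269
gripper_force: 14.2
```

Run:
```python
from h import *
go(.5535,-.1183,.15,15.8)
d=cam('wrist'); e=cam('scene')
a=d['color'][150:480]; b=cv2.resize(e['color'][180:300,130:290],(640,480))[60:330]
cv2.imwrite('pics/w3.png',np.vstack([a,b])[:,:,::-1])
```

```text
t 5.7 p [ 0.4084 -0.2598  0.0478] yaw 15.8 tilt [ 0.0006 -0.0005] shift [ 0.0966  0.1782 -0.1021] spin 0.0001 j [ 0.77  0.44 -0.41  2.05  0.27  0.7   0.47] w 0.26937614493407047 14.211929284210782 [ 0.2 -0.1  0.2]
```

View pics/w3.png

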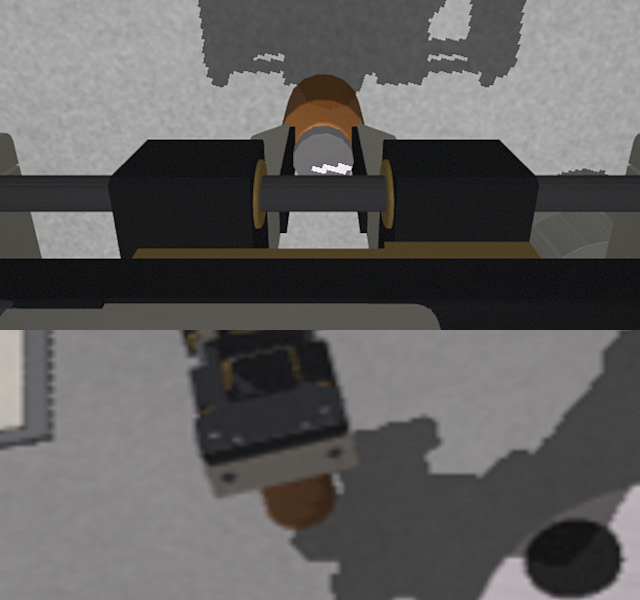

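Request:
jog_arm(moves=[[0,0,-0.006,0],[0,0,-0.018,0],[0,0.004,-0.032,0],[0.006,0.012,-0.046,0],[0.014,0.026,-0.058,0],[0.024,0.045,-0.067,0],[0.035,0.066,-0.072,0],[0.046,0.087,-0.072,0],[0.057,0.108,-0.072,0],[0.068,0.128,-0.072,0],[0.078,0.146,-0.072,0],[0.086,0.161,-0.072,0],[0.091,0.172,-0.072,0],[0.094,0.177,-0.072,0],[0.0946,0.178,-0.072,0],[0.0946,0.178,-0.072,0],[0.0946,0.178,-0.072,0]])

```text
clock: 7.92
position: [0.5533, -0.1207, 0.1194]
ee_rot: [1.896, 2.505, -0.001]
force: [0.2, -1.1, -0.7]
width: 0.267
gripper_force: 14.2
```

Run:
```python
from h import *
go(.554,-.1203,.0756,15.8)
s=arm.observe();R=cv2.Rodrigues(s['ee_rot'])[0];p=s['position']
d=cam('wrist'); P=pts(d); Z=P[...,2]; c=d['color'].astype(int)
m=(abs((P-p)@R[:,0])<.03)&(abs((P-p)@R[:,1])<.025)&(abs(Z-p[2]-.045)<.006)
Q=((P-p)@R)[m]; print(m.sum(),np.argwhere(m).min(0),np.argwhere(m).max(0),Q.min(0).round(4),Q.max(0).round(4))
# pad visible? dark pixels at z~.058
save(d,'w4.png')
```

```text
t 7.92 p [ 0.5533 -0.1207  0.1194] yaw 15.76 tilt [-0.0002 -0.0004] shift [0.0002 0.0008 0.0438] spin -0.0007 j [ 0.45  0.46 -0.46  1.79  0.25  0.95  0.17] w 0.2674126784814855 14.213952376594534 [ 0.2 -1.1 -0.7]
3295 [278 261] [324 387] [-0.0069 -0.025  -0.051 ] [ 0.0136  0.025  -0.039 ]
```

View pics/w4.png

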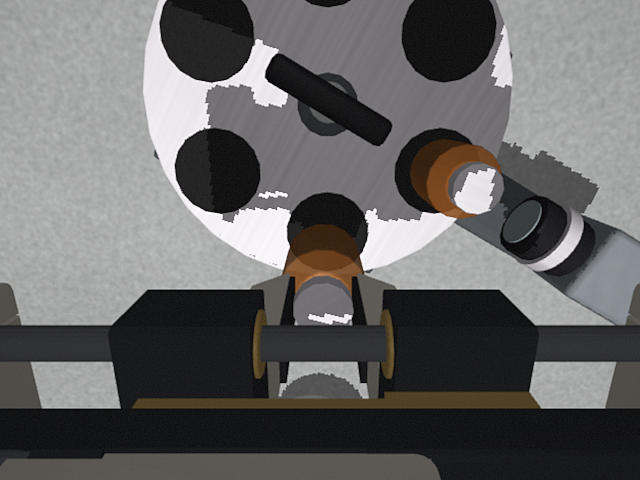

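The vial is held upright above the load pad. The pad's far edge is at (328,193) and its sides are at columns 288 and 368. I'll check the alignment by ray.

Run:
```python
from h import *
s=arm.observe();R=cv2.Rodrigues(s['ee_rot'])[0];p=s['position']
d=cam('wrist')
for uv,z in(((328,193),.058),((288,232),.058),((368,232),.058),((323,304),p[2]+.0444),((324,225),p[2]+.0244),((324,225),p[2]-.0176)): print(uv,(R.T@(ray(d,*uv,z)-p)).round(4))
# ellipse fit of neighbouring empty pad for camera bias (pad at .4765,-.0986)
g=(d['color'].max(2)<60)&(abs(pts(d)[...,2]-.058)<.008); n,l,st,ce=cv2.connectedComponentsWithStats(g.astype('uint8'))
for i in range(1,n):
    if st[i,4]>1500: print(ce[i],st[i],ray(d,*ce[i],.058).round(4))
print(ray(d,217.5,170.5,.058))
```

```text
(328, 193) [0.0287 0.0028 0.0615]
(288, 232) [ 0.0026 -0.0235  0.0615]
(368, 232) [0.0026 0.0293 0.0615]
(323, 304) [ 0.0041 -0.0004 -0.0444]
(324, 225) [ 0.0314  0.0001 -0.0244]
(324, 225) [0.0196 0.0002 0.0176]
[206.95460949  36.66457975] [ 160    0   94   82 6389] [ 0.4562 -0.0234  0.058 ]
[447.74019532  36.79352038] [ 402    0   94   83 6451] [0.5896 0.0141 0.058 ]
[217.23460988 170.43432355] [ 175  128   85   86 5588] [ 0.4771 -0.0973  0.058 ]
[418.82816748 164.4502447 ] [ 395  128   76   85 1839] [ 0.5982 -0.0593  0.058 ]
[329.21928772 216.43937575] [ 287  193   81   61 2499] [ 0.5533 -0.1069  0.058 ]
[ 0.47726676 -0.09731322  0.058     ]
```

Request:
jog_arm(moves=[[0,0.001,0.005,0],[0,0.002,0.012,0],[0,0.002,0.02,0],[0,0.002,0.026,0],[0,0.002,0.031,0],[0,0.002,0.034,0],[0,0.002,0.0355,0],[0,0.002,0.037,0],[0,0.002,0.0385,0],[0,0.002,0.04,0],[0,0.002,0.041,0],[0,0.002,0.042,0],[0,0.002,0.0425,0],[0,0.002,0.043,0],[0,0.002,0.043,0]])

```text
clock: 9.9
position: [0.5559, -0.1195, 0.0773]
ee_rot: [1.894, 2.505, 0.0]
force: [-3.0, 0.8, 8.5]
width: 0.266
gripper_force: 15.2
```

Request:
jog_arm(moves=[[0,0,0,0],[0,0,0,0],[0,0,0,0],[0,0,0,0],[0,0,0,0],[0,0,0,0]], hand=0.06)

```text
clock: 10.65
position: [0.5556, -0.1196, 0.0764]
ee_rot: [-1.895, -2.506, 0.0]
force: [1.3, 0.0, 0.0]
width: 0.652
gripper_force: 0.0
```

Request:
jog_arm(moves=[[0,0,-0.003,0],[0,0,-0.01,0],[0,0,-0.022,0],[0,0,-0.038,0],[0,0,-0.056,0],[0,0,-0.076,0],[0,0,-0.096,0],[0,0,-0.112,0],[0,0,-0.12,0],[0,0,-0.12,0],[0,0,-0.12,0]])

```text
clock: 12.02
position: [0.5551, -0.1195, 0.1957]
ee_rot: [-1.894, -2.505, 0.001]
force: [-0.7, -0.2, -0.7]
width: 0.653
gripper_force: 0.0
```

Run:
```python
from h import *
go(.532,-.0414,.2,-104.2)
s=arm.observe();R=cv2.Rodrigues(s['ee_rot'])[0];p=s['position']
d=cam('wrist'); P=pts(d); Q=P.reshape(-1,3)
m=(abs(P[...,2]-.120)<.004)&(d['color'].min(2)>90)
n,l,st,ce=cv2.connectedComponentsWithStats(m.astype('uint8'))
for i in range(1,n):
    if st[i,4]>100: print(ce[i],st[i],ray(d,*ce[i],.12).round(4))
m=(P[...,2]>.13)&(P[...,2]<.146)&(np.hypot(P[...,0]-.532,P[...,1]+.0414)<.045); q=P[m]; w,v=np.linalg.eigh(np.cov(q[:,:2].T)); print('handle',m.sum(),q.mean(0).round(4),(q.max(0)+q.min(0))/2,np.degrees(np.arctan2(v[1,1],v[0,1])))
save(d,'w5.png')
```

```text
t 12.03 p [ 0.5551 -0.1195  0.1957] yaw 15.81 tilt [-0.0012  0.0002] shift [ 0.0815 -0.001  -0.0042] spin 2.0946 j [ 0.47  0.39 -0.48  1.69  0.2   1.11  0.21] w 0.6532445545753806 0.0 [-0.7 -0.2 -0.7]
[430.49608355 167.15535248] [414 151  36  36 766] [ 0.6117 -0.0585  0.12  ]
[323.3143483  228.61226725] [306 212  36  34 913] [ 0.5547 -0.1188  0.12  ]
handle 1963 [ 0.5323 -0.0406  0.1407] [ 0.53275146 -0.04072241  0.14003583] 165.6650285294881
```

View pics/w5.png

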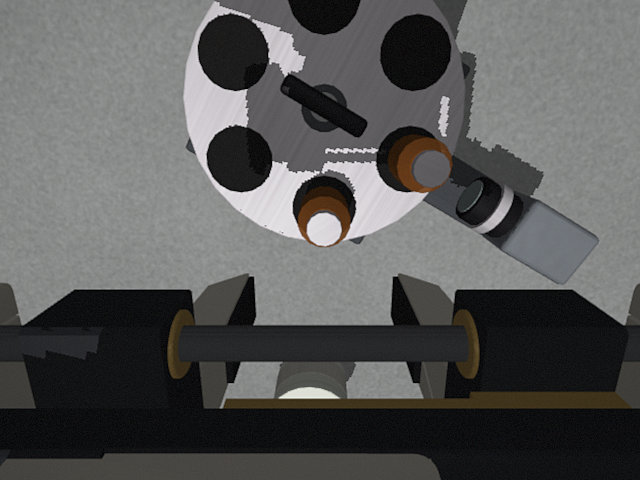

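The new vial stands on the load pad, cap at (323,228), within 2 mm of centre. The handle is at (325,105) in the picture. Next I'll move over the handle and spin to cross the bar.

Request:
jog_arm(moves=[[0,0,-0.002,0.06],[0.005,0,-0.004,0.2],[0.013,0,-0.004,0.36],[0.021,0,-0.004,0.52],[0.029,0,-0.004,0.68],[0.037,0,-0.004,0.84],[0.045,0,-0.004,1.0],[0.053,0,-0.004,1.16],[0.061,0,-0.004,1.32],[0.068,0,-0.004,1.48],[0.075,-0.001,-0.004,1.64],[0.08,-0.001,-0.004,1.8],[0.0815,-0.001,-0.004,1.94],[0.0815,-0.001,-0.004,2.04],[0.0815,-0.001,-0.004,2.094],[0.0815,-0.001,-0.004,2.094],[0.0815,-0.001,-0.004,2.094]], hand=0.045, newtons=30)

```text
clock: 14.2
position: [0.5323, -0.0414, 0.2001]
ee_rot: [3.118, -0.385, -0.001]
force: [0.5, -0.0, 0.2]
width: 0.493
gripper_force: 0.0
```

Run:
```python
from h import *
go(.5323,-.041,.122,-104.2)
```

```text
t 14.2 p [ 0.5323 -0.0414  0.2001] yaw -104.09 tilt [-0.0006 -0.    ] shift [-0.     -0.0004  0.0781] spin 0.0019 j [ 0.06  0.29 -0.1   1.79  0.03  1.07 -1.87] w 0.4926208115006534 0.0 [ 0.5 -0.   0.2]
```

Request:
jog_arm(moves=[[0,0,0.006,0],[0,0,0.016,0],[0,0,0.028,0],[0,0,0.04,0],[0,0,0.052,0],[0,0,0.062,0],[0,0,0.07,0],[0,0,0.075,0],[0,0,0.078,0],[0,0,0.078,0],[0,0,0.078,0]])

```text
clock: 15.58
position: [0.5326, -0.0414, 0.1227]
ee_rot: [-3.118, 0.388, -0.001]
force: [-0.7, 1.0, -0.1]
width: 0.492
gripper_force: 0.0
```

Request:
jog_arm(moves=[[0,0,0,0],[0,0,0,0],[0,0,0,0],[0,0,0,0],[0,0,0,0],[0,0,0,0],[0,0,0,0],[0,0,0,0]], hand=0.0, newtons=20)

```text
clock: 16.58
position: [0.5324, -0.0414, 0.1224]
ee_rot: [3.118, -0.388, -0.0]
force: [-0.3, 0.4, 0.1]
width: 0.004
gripper_force: 0.0
```

Run:
```python
from h import *
s=arm.observe();R=cv2.Rodrigues(s['ee_rot'])[0];p=s['position']
print(s['width'],s['gripper_force'],s['joint_efforts'].round(2))
d=cam('wrist'); P=(pts(d)-p)@R
save(d,'w6.png')
img=cv2.resize(d['color'][170:400,200:450],None,fx=2.5,fy=2.5); cv2.imwrite('pics/w6c.png',img[:,:,::-1])
```

```text
0.004103915486490877 0.0 [ 0.000e+00 -5.756e+01 -6.800e-01 -2.705e+01  1.000e-02 -9.000e-02
  0.000e+00]
```

View pics/w6c.png

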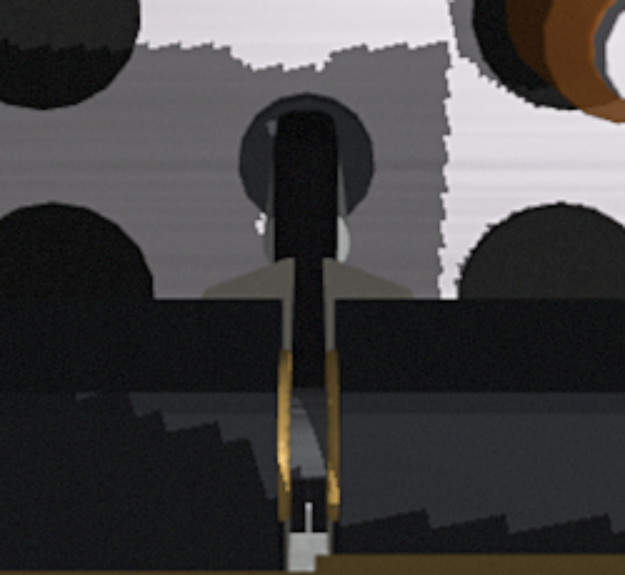

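The bar sits snugly between the fingers, so I'm turning it smoothly.

Request:
jog_arm(moves=[[0,0,0,-0.01],[0,0,0,-0.035],[0,0,0,-0.075],[0,0,0,-0.125],[0,0,0,-0.18],[0,0,0,-0.24],[0,0,0,-0.305],[0,0,0,-0.37],[0,0,0,-0.44],[0,0,0,-0.51],[0,0,0,-0.58],[0,0,0,-0.65],[0,0,0,-0.715],[0,0,0,-0.78],[0,0,0,-0.84],[0,0,0,-0.9],[0,0,0,-0.95],[0,0,0,-0.995],[0,0,0,-1.03],[0,0,0,-1.047]])

```text
clock: 19.12
position: [0.5324, -0.0415, 0.1224]
ee_rot: [2.893, 1.225, 0.0]
force: [0.9, -0.2, -0.3]
width: 0.005
gripper_force: 0.0
```

Request:
jog_arm(moves=[[0,0,0,0],[0,0,0,0],[0,0,0,0],[0,0,0,0]])

```text
clock: 19.62
position: [0.5324, -0.0414, 0.1224]
ee_rot: [2.894, 1.223, 0.0]
force: [0.0, 0.2, -0.5]
width: 0.007
gripper_force: 0.0
```

Request:
jog_arm(moves=[[0,0,0,0],[0,0,0,0],[0,0,0,0],[0,0,0,0],[0,0,0,0],[0,0,0,0]], hand=0.04)

```text
clock: 20.38
position: [0.5324, -0.0414, 0.1224]
ee_rot: [2.894, 1.223, -0.0]
force: [0.2, -0.2, 0.3]
width: 0.436
gripper_force: 0.0
```

Request:
jog_arm(moves=[[0,0,-0.004,0],[0,0,-0.012,0],[0,0,-0.024,0],[0,0,-0.038,0],[0,0,-0.052,0],[0,0,-0.066,0],[0,0,-0.076,0],[0,0,-0.08,0],[0,0,-0.08,0]])

```text
clock: 21.5
position: [0.5324, -0.0414, 0.2025]
ee_rot: [2.894, 1.223, 0.0]
force: [0.4, -0.1, 0.1]
width: 0.439
gripper_force: 0.0
```

Run:
```python
from h import *
go(.5878,.0159,.16,-44.2)
d=cam('wrist'); P=pts(d)
m=(abs(P[...,2]-.120)<.004)&(d['color'].min(2)>70)
n,l,st,ce=cv2.connectedComponentsWithStats(m.astype('uint8'))
for i in range(1,n):
    if st[i,4]>100: print('cap',ce[i],st[i],ray(d,*ce[i],.12).round(4))
m=(P[...,2]>.13)&(P[...,2]<.146)&(np.hypot(P[...,0]-.532,P[...,1]+.0414)<.045); q=P[m]
if len(q)>5: w,v=np.linalg.eigh(np.cov(q[:,:2].T)); print('handle',m.sum(),q.mean(0).round(4),np.degrees(np.arctan2(v[1,1],v[0,1])))
d2=d['color'];e=cam('scene')['color']
cv2.imwrite('pics/w7.png',np.hstack([cv2.resize(d2,(400,300)),cv2.resize(e[200:380,200:440],(400,300))])[:,:,::-1])
```

```text
t 21.5 p [ 0.5324 -0.0414  0.2025] yaw -44.18 tilt [ 0.0001 -0.0001] shift [ 0.0797 -0.0003  0.0425] spin 0.0003 j [ 0.25  0.31 -0.36  1.77  0.12  1.08 -0.91] w 0.4393047192221153 0.0 [ 0.4 -0.1  0.1]
cap [425.84487805 165.17463415] [ 408  147   37   37 1025] [ 0.6125 -0.0588  0.12  ]
cap [418.49228612 274.93548387] [401 260  34  29 713] [ 0.5567 -0.117   0.12  ]
handle 1643 [ 0.5342 -0.0393  0.1398] 165.69817801557846
```

The table did not turn and the caps and bar have not moved. The fingers seem to sit higher than stated: the vial was held at a 25 mm width, which matches its cap. I'll measure where the fingertips really are.

Run:
```python
from h import *
print(arm.nose_length,[a for a in dir(arm) if a[0]!='_'])
s=arm.observe();R=cv2.Rodrigues(s['ee_rot'])[0];p=s['position']
d=cam('wrist'); P=(pts(d)-p)@R; v,u=np.mgrid[:480,:640]
m=(d['z_map']>0)&(abs(P[...,0])<.03)&(abs(P[...,1])<.08)&(P[...,2]<.04)
for r in range(260,345,6):
    i=m[r]; print(r,[(int(c),P[r,c].round(3).tolist()) for c in np.flatnonzero(i)[::25]][:9])
```

```text
0.011 ['PlanningError', 'get_image', 'nose_length', 'observe', 'sign_off']
260 []
266 []
272 []
278 [(252, [0.011, -0.03, -0.036]), (369, [0.009, 0.019, -0.03])]
284 [(235, [0.011, -0.036, -0.041]), (260, [0.011, -0.026, -0.042]), (377, [0.01, 0.022, -0.039]), (402, [0.011, 0.032, -0.041])]
290 [(232, [0.011, -0.036, -0.047]), (257, [0.011, -0.026, -0.047]), (374, [0.01, 0.02, -0.045]), (399, [0.011, 0.029, -0.047])]
296 [(233, [0.011, -0.034, -0.053]), (258, [0.011, -0.025, -0.052]), (373, [0.007, 0.019, -0.045]), (398, [0.011, 0.028, -0.052])]
302 [(233, [0.011, -0.033, -0.057]), (258, [0.011, -0.024, -0.057]), (373, [0.006, 0.019, -0.047]), (398, [0.011, 0.027, -0.057])]
308 [(10, [0.03, -0.08, -0.098]), (252, [0.011, -0.025, -0.062]), (277, [-0.005, -0.021, -0.031]), (392, [0.011, 0.024, -0.062]), (633, [0.029, 0.079, -0.097])]
314 [(2, [0.03, -0.079, -0.101]), (244, [0.011, -0.028, -0.066]), (269, [0.005, -0.021, -0.055]), (384, [0.009, 0.021, -0.063]), (409, [0.011, 0.029, -0.067])]
320 [(0, [0.029, -0.079, -0.102]), (242, [0.011, -0.028, -0.07]), (267, [0.005, -0.021, -0.06]), (384, [0.009, 0.02, -0.068]), (409, [0.01, 0.029, -0.069])]
326 [(41, [0.03, -0.065, -0.107])]
332 [(4, [0.03, -0.072, -0.109])]
338 [(0, [0.03, -0.071, -0.112]), (33, [0.03, -0.064, -0.112]), (225, [0.03, -0.022, -0.112]), (254, [0.029, -0.016, -0.111]), (286, [0.03, -0.008, -0.112]), (326, [0.03, 0.0, -0.112]), (359, [0.03, 0.007, -0.112]), (389, [0.03, 0.014, -0.112]), (421, [0.03, 0.021, -0.112])]
344 [(0, [0.028, -0.071, -0.112]), (25, [0.029, -0.065, -0.113]), (50, [0.029, -0.06, -0.112]), (226, [0.029, -0.021, -0.112]), (251, [0.029, -0.016, -0.113]), (276, [0.028, -0.011, -0.111]), (301, [0.029, -0.005, -0.114]), (326, [0.029, 0.0, -0.113]), (351, [0.029, 0.006, -0.113])]
```

View pics/w7.png

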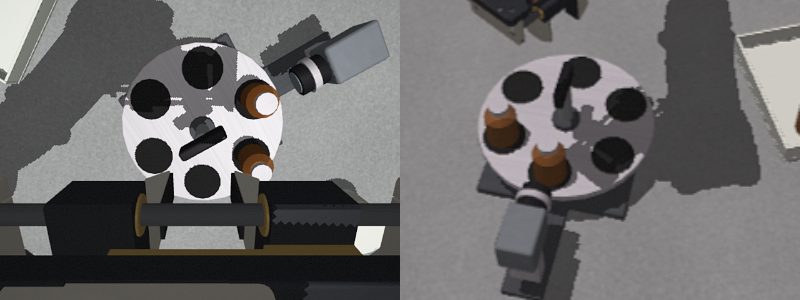

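The fingertips are about 34 mm behind the reported TCP, where the interface says 11 mm ahead. The TCP is therefore off by about 45 mm along z, and I'll command lower heights. The picture confirms both vials are upright and the table has not turned. I'll go back over the handle and descend properly.

Request:
jog_arm(moves=[[0,0,0,0.06],[0,0,0,0.2],[0,0,0,0.36],[0,0,0,0.52],[0,0,0,0.68],[0,0,0,0.84],[0,0,0.004,0.97],[0,0,0.012,1.03],[0,0,0.025,1.047],[0,0,0.04,1.047],[0,0,0.055,1.047],[0,0,0.07,1.047],[0,0,0.084,1.047],[0,0,0.096,1.047],[0,0,0.106,1.047],[0,0,0.113,1.047],[0,0,0.117,1.047],[0,0,0.1185,1.047],[0,0,0.1185,1.047],[0,0,0.1185,1.047]])

```text
clock: 24.15
position: [0.5327, -0.0414, 0.0842]
ee_rot: [-3.118, 0.387, -0.001]
force: [-0.4, 0.4, -0.1]
width: 0.431
gripper_force: 0.0
```

Request:
jog_arm(moves=[[0,0,0,0],[0,0,0,0],[0,0,0,0],[0,0,0,0],[0,0,0,0],[0,0,0,0]], hand=0.0, newtons=20)

```text
clock: 24.9
position: [0.5326, -0.0409, 0.084]
ee_rot: [-3.117, 0.387, -0.0]
force: [-0.3, 3.0, -0.2]
width: 0.18
gripper_force: 20.0
```

Request:
jog_arm(moves=[[0,0,0,-0.01],[0,0,0,-0.035],[0,0,0,-0.075],[0,0,0,-0.125],[0,0,0,-0.18],[0,0,0,-0.24],[0,0,0,-0.305],[0,0,0,-0.37],[0,0,0,-0.44],[0,0,0,-0.51],[0,0,0,-0.58],[0,0,0,-0.65],[0,0,0,-0.715],[0,0,0,-0.78],[0,0,0,-0.84],[0,0,0,-0.9],[0,0,0,-0.95],[0,0,0,-0.995],[0,0,0,-1.03],[0,0,0,-1.047]])

```text
clock: 27.4
position: [0.5336, -0.0412, 0.084]
ee_rot: [2.892, 1.227, 0.003]
force: [4.9, 4.0, -2.2]
width: 0.18
gripper_force: 20.0
```

Request:
jog_arm(moves=[[0,0,0,0],[0,0,0,0],[0,0,0,0]])

```text
clock: 27.78
position: [0.5336, -0.0411, 0.084]
ee_rot: [2.892, 1.226, 0.003]
force: [3.9, 4.5, -2.9]
width: 0.184
gripper_force: 20.0
```

Request:
jog_arm(moves=[[0,0,0,0],[0,0,0,0],[0,0,0,0],[0,0,0,0],[0,0,0,0]], hand=0.04)

```text
clock: 28.4
position: [0.5324, -0.0416, 0.0839]
ee_rot: [2.894, 1.223, -0.0]
force: [0.1, -0.4, 0.2]
width: 0.435
gripper_force: 0.0
```

Request:
jog_arm(moves=[[0,0,-0.004,0],[0,0,-0.014,0],[0,0,-0.028,0],[0,0,-0.042,0],[0,0,-0.056,0],[0,0,-0.066,0],[0,0,-0.07,0],[0,0,-0.07,0]])

```text
clock: 29.4
position: [0.5325, -0.0415, 0.154]
ee_rot: [2.894, 1.223, 0.0]
force: [0.7, -0.4, -0.3]
width: 0.436
gripper_force: 0.0
```

Run:
```python
from h import *
go(.5878,.0159,.03,-44.2)
d=cam('wrist'); P=pts(d)
m=(abs(P[...,2]-.120)<.004)&(d['color'].min(2)>70)
n,l,st,ce=cv2.connectedComponentsWithStats(m.astype('uint8'))
for i in range(1,n):
    if st[i,4]>100: print('cap',ce[i],st[i],ray(d,*ce[i],.12).round(4))
e=cam('top')
for nm,b in (('lens',(338,368,155,190)),('unl',(295,335,160,200))):
    r=np.zeros((480,640),'uint8');x0,x1,y0,y1=b; r[y0:y1,x0:x1]=e['color'].min(2)[y0:y1,x0:x1]>150
    print(nm,r.sum())
m=(P[...,2]>.13)&(P[...,2]<.146)&(np.hypot(P[...,0]-.532,P[...,1]+.0414)<.045); q=P[m]
if len(q)>5: w,v=np.linalg.eigh(np.cov(q[:,:2].T)); print('handle',m.sum(),q.mean(0).round(4),np.degrees(np.arctan2(v[1,1],v[0,1])))
save(d,'w8.png')
```

```text
t 29.4 p [ 0.5325 -0.0415  0.154 ] yaw -44.19 tilt [ 0.0002 -0.0001] shift [ 0.0797 -0.0003  0.124 ] spin 0.0002 j [ 0.31  0.37 -0.44  1.82  0.19  0.99 -0.98] w 0.43614604745673297 0.0 [ 0.7 -0.4 -0.3]
cap [354.38560562 105.51082504] [ 332   82   46   48 1709] [0.6007 0.0053 0.12  ]
cap [457.56080612 206.84155664] [ 435  186   45   43 1439] [ 0.6054 -0.0769  0.12  ]
lens 0
unl 319
handle 2192 [ 0.5349 -0.0388  0.1403] -147.0839341146518
```

The table has turned about 48°, short of 60°. I'll check whether it is still settling.

Request:
jog_arm(moves=[[0,0,-0.02,0],[0,0,-0.04,0],[0,0,-0.04,0]])

```text
clock: 29.88
position: [0.5332, -0.0413, 0.1946]
ee_rot: [2.893, 1.223, 0.003]
force: [-0.2, 0.2, 0.2]
width: 0.436
gripper_force: 0.0
```

```bash
cat > chk.py <<'E'
from h import *
go(.5325,-.0412,.084,-44.2)
d=cam('wrist'); P=pts(d)
m=(abs(P[...,2]-.120)<.004)&(d['color'].min(2)>70)
n,l,st,ce=cv2.connectedComponentsWithStats(m.astype('uint8'))
for i in range(1,n):
    if st[i,4]>100: q=ray(d,*ce[i],.12); print('cap',ce[i],q.round(4),np.degrees(np.arctan2(q[1]+.0414,q[0]-.532)))
m=(P[...,2]>.13)&(P[...,2]<.146)&(np.hypot(P[...,0]-.532,P[...,1]+.0414)<.045); q=P[m]
if len(q)>5: w,v=np.linalg.eigh(np.cov(q[:,:2].T)); print('handle',m.sum(),q.mean(0).round(4),np.degrees(np.arctan2(v[1,1],v[0,1]))%180)
g=(d['color'].max(2)<60)&(abs(P[...,2]-.058)<.008); n,l,st,ce=cv2.connectedComponentsWithStats(g.astype('uint8'))
for i in range(1,n):
    if st[i,4]>2500: q=ray(d,*ce[i],.058); print('pad',st[i].tolist(),q.round(4),np.degrees(np.arctan2(q[1]+.0414,q[0]-.532)))
E
python3 chk.py
```

```text
t 29.88 p [ 0.5332 -0.0413  0.1946] yaw -44.18 tilt [ 0.0018 -0.    ] shift [-0.0005 -0.0007  0.1106] spin 0.0003 j [ 0.32  0.33 -0.45  1.77  0.16  1.07 -0.95] w 0.4360145959985259 0.0 [-0.2  0.2  0.2]
cap [348.5375     108.04166667] [0.6007 0.0054 0.12  ] 34.25196140285467
cap [437.07602339 194.63840156] [ 0.6053 -0.0772  0.12  ] -25.996263990959118
handle 1580 [ 0.5346 -0.0389  0.1403] 33.0248598523786
pad [217, 109, 67, 67, 3485] [0.5291 0.0397 0.058 ] 92.0374113785593
pad [204, 206, 61, 59, 2837] [ 0.4621 -0.0039  0.058 ] 151.76991670184412
```

The table rests at about +47°, so 13° remain. I'll regrasp aligned to the bar at yaw −57° and check the angle while still gripping.

Request:
jog_arm(moves=[[0,0,0.01,0.05],[0,0,0.025,0.14],[0,0,0.042,0.2],[0,0,0.06,0.223],[0,0,0.078,0.223],[0,0,0.094,0.223],[0,0,0.106,0.223],[0,0,0.112,0.223],[0,0,0.1125,0.223]])

```text
clock: 31.05
position: [0.5324, -0.0414, 0.0812]
ee_rot: [-3.012, -0.893, 0.0]
force: [0.5, -0.4, 0.4]
width: 0.432
gripper_force: 0.0
```

Request:
jog_arm(moves=[[0,0,0,0],[0,0,0,0],[0,0,0,0],[0,0,0,0],[0,0,0,0]], hand=0.0, newtons=35)

```text
clock: 31.68
position: [0.5328, -0.0416, 0.0818]
ee_rot: [3.011, 0.893, 0.001]
force: [0.6, -0.9, 4.0]
width: 0.174
gripper_force: 35.0
```

```bash
python3 chk.py
```

```text
t 31.68 p [ 0.5328 -0.0416  0.0818] yaw -56.97 tilt [ 0.0008 -0.0003] shift [-0.     -0.0005 -0.0022] spin -0.2228 j [ 0.26  0.45 -0.37  1.91  0.22  0.82 -1.23] w 0.17383650115236096 35.00102162361145 [ 0.6 -0.9  4. ]
cap [318.17691506  96.43850964] [0.601  0.0052 0.12  ] 34.03945121305095
cap [501.72771377 207.30533657] [ 0.6055 -0.0767  0.12  ] -25.682210648029514
cap [284.49740933 281.51295337] [ 0.5328 -0.0222  0.12  ] 87.50496204973386
cap [361.08695652 281.54347826] [ 0.55   -0.0487  0.12  ] -21.986911290901855
handle 4266 [ 0.5394 -0.0366  0.1398] 32.905464507995646
pad [144, 133, 101, 99, 7669] [0.5295 0.0396 0.058 ] 91.76396639067679
```

Request:
jog_arm(moves=[[0,0,0,-0.01],[0,0,0,-0.03],[0,0,0,-0.055],[0,0,0,-0.085],[0,0,0,-0.12],[0,0,0,-0.155],[0,0,0,-0.19],[0,0,0,-0.215],[0,0,0,-0.235],[0,0,0,-0.245],[0,0,0,-0.245]])

```text
clock: 33.1
position: [0.533, -0.0417, 0.0817]
ee_rot: [2.88, 1.254, 0.001]
force: [0.9, -1.6, 5.1]
width: 0.176
gripper_force: 35.0
```

```bash
python3 chk.py
```

```text
t 33.1 p [ 0.533  -0.0417  0.0817] yaw -42.92 tilt [ 0.001  -0.0003] shift [ 0.0001 -0.0007 -0.0023] spin 0.0223 j [ 0.3   0.46 -0.43  1.9   0.26  0.83 -1.02] w 0.1758620159384778 35.001364946365356 [ 0.9 -1.6  5.1]
cap [323.17185456  96.3471096 ] [0.5891 0.0191 0.12  ] 46.65912602280348
cap [503.35525917 211.12488633] [ 0.6116 -0.0598  0.12  ] -13.005243249387783
cap [284.36138614 281.47029703] [ 0.5283 -0.0228  0.12  ] 101.28615668431956
cap [361.07253886 281.41450777] [ 0.5514 -0.0443  0.12  ] -8.435891715967323
handle 4271 [ 0.5382 -0.0353  0.1398] 45.56432510730387
pad [146, 130, 100, 100, 7704] [0.5117 0.0368 0.058 ] 104.51437630192818
```

Request:
jog_arm(moves=[[0,0,0,0],[0,0,0,0],[0,0,0,0],[0,0,0,0]], hand=0.04)

```text
clock: 33.65
position: [0.5322, -0.0413, 0.0813]
ee_rot: [-2.88, -1.255, 0.001]
force: [0.7, -0.7, -0.3]
width: 0.434
gripper_force: 0.0
```

Request:
jog_arm(moves=[[0,0,-0.004,0],[0,0,-0.014,0],[0,0,-0.03,0],[0,0,-0.048,0],[0,0,-0.066,0],[0,0,-0.08,0],[0,0,-0.085,0]], hand=0.06)

```text
clock: 34.52
position: [0.533, -0.0414, 0.1678]
ee_rot: [2.879, 1.254, 0.003]
force: [-0.7, -0.8, -0.2]
width: 0.654
gripper_force: 0.0
```

```bash
python3 chk.py; python3 -c "
from h import *
go(.588,.0165,.166,-44.2)"
```

```text
t 34.52 p [ 0.533  -0.0414  0.1678] yaw -42.92 tilt [ 0.0019 -0.0002] shift [-0.0003 -0.0006  0.0838] spin 0.0223 j [ 0.33  0.36 -0.47  1.81  0.19  1.02 -0.95] w 0.6538115856034916 0.0 [-0.7 -0.8 -0.2]
cap [323.41909814 103.82625995] [0.589 0.019 0.12 ] 46.66323221313906
cap [441.38627602 178.54510409] [ 0.6117 -0.0604  0.12  ] -13.432839255967659
handle 1896 [ 0.5347 -0.0387  0.1405] 45.65874648226652
pad [196, 126, 72, 72, 4006] [0.5117 0.0368 0.058 ] 104.57402531526108
pad [203, 231, 66, 58, 2652] [ 0.4585 -0.0176  0.058 ] 162.07305533349657
pad [374, 235, 67, 58, 2508] [ 0.5579 -0.1134  0.058 ] -70.23493509692659
t 34.58 p [ 0.533  -0.0414  0.1678] yaw -42.92 tilt [ 0.0017 -0.0002] shift [0.0799 0.0008 0.0018] spin 0.0223 j [ 0.33  0.36 -0.47  1.81  0.19  1.02 -0.95] w 0.6534750456198859 0.0 [-0.3 -0.2  0.3]
```

The table is turned 60° and both vials are upright. Next is the checked vial, gripped by its body this time.

Request:
jog_arm(moves=[[0.008,0,0,0.005],[0.025,0,0,0.015],[0.045,0,0,0.022],[0.065,0,0.003,0.022],[0.077,0,0.01,0.022],[0.081,0.0002,0.022,0.022],[0.0813,0.0002,0.036,0.022],[0.0813,0.0002,0.052,0.022],[0.0813,0.0002,0.068,0.022],[0.0813,0.0002,0.084,0.022],[0.0813,0.0002,0.1,0.022],[0.0813,0.0002,0.114,0.022],[0.0813,0.0002,0.125,0.022],[0.0813,0.0002,0.132,0.022],[0.0813,0.0002,0.135,0.022],[0.0813,0.0002,0.135,0.022],[0.0813,0.0002,0.135,0.022]])

```text
clock: 36.7
position: [0.5883, 0.018, 0.0319]
ee_rot: [2.894, 1.223, 0.001]
force: [0.1, 0.1, 0.1]
width: 0.652
gripper_force: 0.0
```

Request:
jog_arm(moves=[[0,0,0,0],[0,0,0,0],[0,0,0,0],[0,0,0,0],[0,0,0,0]], hand=0.02, newtons=15)

```text
clock: 37.33
position: [0.588, 0.0179, 0.0315]
ee_rot: [2.894, 1.223, 0.0]
force: [-0.4, -0.4, 1.8]
width: 0.424
gripper_force: 15.0
```

Request:
jog_arm(moves=[[0,0,-0.004,0],[0,0,-0.012,0],[0,0,-0.025,0],[0,0,-0.04,0],[0,-0.004,-0.054,0],[0.002,-0.014,-0.064,0],[0.006,-0.032,-0.07,0],[0.01,-0.056,-0.07,0],[0.015,-0.083,-0.07,0],[0.021,-0.112,-0.07,0],[0.026,-0.142,-0.07,0],[0.032,-0.172,-0.07,0],[0.037,-0.202,-0.07,0],[0.042,-0.23,-0.07,0],[0.047,-0.256,-0.07,0],[0.052,-0.279,-0.07,0],[0.055,-0.296,-0.07,0],[0.057,-0.307,-0.07,0],[0.0575,-0.312,-0.07,0],[0.0575,-0.3124,-0.07,0]], newtons=18)

```text
clock: 39.83
position: [0.4041, 0.2767, 0.1014]
ee_rot: [2.894, 1.223, -0.0]
force: [0.0, -0.7, -0.7]
width: 0.434
gripper_force: 18.0
```

Run:
```python
from h import *
go(.404,.277,-.022,-44.2)
d=cam('wrist'); P=pts(d); m=(d['color'].min(2)>140)&(abs(P[...,2]-.03)<.005); q=P[m]
print(m.sum())
if m.sum()>50: print(q.min(0).round(3),q.max(0).round(3))
# vial in tray cap
m=(abs(P[...,2]-.066)<.004)&(d['color'].min(2)>70); n,l,st,ce=cv2.connectedComponentsWithStats(m.astype('uint8'))
for i in range(1,n):
    if st[i,4]>100: print('cap',ce[i],ray(d,*ce[i],.066).round(4))
e=cam('scene')['color'][180:320,360:520]
cv2.imwrite('pics/w9.png',np.hstack([cv2.resize(d['color'],(400,300)),cv2.resize(e,(400,300))])[:,:,::-1])
# z_map wall heights fitted rectangle around tray: floor points
m=(abs(P[...,2]-.004)<.003)&(d['color'].min(2)>120); q=P[m][:,:2]; print(m.sum(),cv2.minAreaRect((q*1000).astype(np.float32)))
```

```text
t 39.83 p [0.4041 0.2767 0.1014] yaw -44.19 tilt [ 0.     -0.0003] shift [ 0.0002 -0.0003  0.1234] spin 0.0001 j [-0.3   0.38 -0.52  1.98  0.26  0.84 -1.74] w 0.4336958347469361 17.99990522180451 [ 0.  -0.7 -0.7]
2504
[0.42  0.207 0.027] [0.568 0.375 0.034]
cap [22.57546251 42.25121714] [0.3707 0.4659 0.066 ]
cap [473.53003534 102.45229682] [0.5194 0.2798 0.066 ]
68931 ((394.6260986328125, 276.96240234375), (310.0330505371094, 500.9415283203125), 47.583885192871094)
```

Request:
jog_arm(moves=[[0,0,0.006,0],[0,0,0.018,0],[0,0,0.034,0],[0,0,0.052,0],[0,0,0.07,0],[0,0,0.086,0],[0,0,0.098,0],[0,0,0.106,0],[0,0,0.11,0],[0,0,0.1125,0],[0,0,0.114,0],[0,0,0.1155,0],[0,0,0.117,0],[0,0,0.1185,0],[0,0,0.12,0],[0,0,0.121,0],[0,0,0.122,0],[0,0,0.1225,0],[0,0,0.1225,0]])

```text
clock: 42.3
position: [0.404, 0.277, -0.0211]
ee_rot: [2.894, 1.223, -0.0]
force: [0.2, 0.2, 0.2]
width: 0.427
gripper_force: 18.0
```

Request:
jog_arm(moves=[[0,0,0.0008,0],[0,0,0.0016,0],[0,0,0.002,0],[0,0,0.002,0]])

```text
clock: 42.8
position: [0.404, 0.277, -0.0225]
ee_rot: [2.893, 1.223, 0.001]
force: [-2.6, -1.9, 9.0]
width: 0.429
gripper_force: 18.0
```

Contact at 9 N, so the vial is down. Releasing it gently and rising.

Request:
jog_arm(moves=[[0,0,-0.0005,0],[0,0,-0.0005,0],[0,0,-0.0005,0],[0,0,-0.0005,0],[0,0,-0.0005,0]], hand=0.055)

```text
clock: 43.42
position: [0.404, 0.2769, -0.0227]
ee_rot: [2.894, 1.223, -0.0]
force: [-0.3, 0.3, -0.1]
width: 0.597
gripper_force: 0.0
```

Request:
jog_arm(moves=[[0,0,-0.004,0],[0,0,-0.012,0],[0,0,-0.026,0],[0,0,-0.044,0],[0,0,-0.064,0],[0,0,-0.084,0],[0,0,-0.104,0],[0,0,-0.124,0],[0,0,-0.144,0],[0,0,-0.16,0],[0,0,-0.17,0],[0,0,-0.17,0],[0,0,-0.17,0]])

```text
clock: 45.05
position: [0.4037, 0.2766, 0.1469]
ee_rot: [2.894, 1.223, -0.001]
force: [-0.1, -0.4, -0.0]
width: 0.6
gripper_force: 0.0
```

Run:
```python
from h import *
go(.404,.277,.15,-44.2)
d=cam('wrist'); P=pts(d); m=(abs(P[...,2]-.066)<.005)&(d['color'].min(2)>70); n,l,st,ce=cv2.connectedComponentsWithStats(m.astype('uint8'))
for i in range(1,n):
    if st[i,4]>100: print('cap',st[i],ray(d,*ce[i],.066).round(4),np.ptp(P[l==i][:,2]))
e=cam('top'); P=pts(e); m=(abs(P[...,2]-.12)<.005)&(e['color'].min(2)>120); n,l,st,ce=cv2.connectedComponentsWithStats(m.astype('uint8'))
for i in range(1,n):
    if st[i,4]>25: print('top cap .12',st[i],ray(e,*ce[i],.12).round(4))
```

```text
t 45.05 p [0.4037 0.2766 0.1469] yaw -44.18 tilt [-0.0008 -0.0006] shift [ 0.0005 -0.     -0.0031] spin 0.0003 j [-0.27  0.33 -0.55  1.93  0.21  0.94 -1.69] w 0.5998201988582799 0.0 [-0.1 -0.4 -0. ]
cap [   0   28   93  159 1555] [0.3319 0.4622 0.066 ] 0.009997746465141247
cap [ 430   84   38   40 1165] [0.5194 0.2799 0.066 ] 0.0065096267441584615
cap [306 208  34  34 881] [0.4043 0.2784 0.066 ] 0.006275591905734873
top cap .12 [346 164  12  12 110] [ 0.6096 -0.0607  0.12  ]
```

The checked vial stands upright at (.404,.278), the tray vial has not moved, and the new vial is at the lens spot. Handing in.

```bash
python3 -c "
from cell import arm
print(arm.sign_off())"
```

```text
the job is handed in; nothing more can be done
None
```

Job handed in at about 45 s of the 64 s: the new vial stands in front of the lens, the table is turned one click counter-clockwise (in two turns, as the first stopped about 13° short), and the checked vial stands upright in the larger tray; the hand-in gave no verdict.

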